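# Comb scattered brass rods into a closed row

## Task

Pick up the toothed rake from its cork mat and use it, not the fingers, to comb the four brass rods lying about in the wooden tray up against the tray's steel stop bar, so that they lie flat, parallel to the bar and side by side without gaps; finish with a short steady push of about 10 newtons on the row, never above 25. Then stand the rake upright in the middle of its cork mat and let go, leaving the tin, jar and steel block undisturbed.

Things in the scene. Friction and masses are not known exactly. Their poses are not given: they have to be found in the camera images.
- tray: Shallow wooden tray fixed to the bench, 350 mm long (its x) by 170 mm wide (its y); walls 5 mm thick, 14 mm high above the bench; inner floor 5 mm above the bench. Origin: centre of its underside. The rods are combed towards tray +x, the end with the steel stop bar. At first the inner 40 mm next to the -x wall are free of rods, room for the rake with its head across the tray.
- tray_floor (a point): Centre of the tray's floor, axes as the tray's. Rigid steel stop bar: across the tray near its +x end, parallel to tray y, full inner width, 14 mm thick, 16 mm high above the floor. It is clamped at a different place each time and not measured: its face towards the rods lies 108 to 128 mm from this point along +x, to be found by feel or by eye.
- rake: Hand rake standing on its teeth, alike from either side (half turn). Origin: centre of its underside at the tooth tips, z up. Head 30 mm thick (its x), 120 mm long (its y), z 14 to 26 mm; two rows of 15 steel teeth, 5 mm wide, 3.2 mm gaps, z 0 to 16 mm, outer faces at x = +15 and -15 mm, which push the rods. About 150 g.
- rake_grip (a point): Centre of the rake's wooden grip block, 44 mm above the tooth tips: 20 mm thick (rake x), 60 mm long (rake y), z = 26 to 62 mm above the tooth tips, with 5 mm of head standing out below it on both sides. Pinch it across its 20 mm.
- mat: Cork mat fixed to the bench on which the rake stands at the start and at the end, 60 mm (its x) by 150 mm (its y), top 6 mm above the bench. Origin: centre of its underside.
- rod0: Square brass rod 8 x 8 x 90 mm, about 50 g, long axis along its y, lying in the tray with its long axis up to 26 degrees off the stop bar's direction. Origin: centre of its underside. All four rods are alike; four side by side are 32 mm across. It does not roll.
- rod1: Square brass rod 8 x 8 x 90 mm, about 50 g, long axis along its y, lying in the tray with its long axis up to 26 degrees off the stop bar's direction. Origin: centre of its underside. All four rods are alike; four side by side are 32 mm across. It does not roll.
- rod2: Square brass rod 8 x 8 x 90 mm, about 50 g, long axis along its y, lying in the tray with its long axis up to 26 degrees off the stop bar's direction. Origin: centre of its underside. All four rods are alike; four side by side are 32 mm across. It does not roll.
- rod3: Square brass rod 8 x 8 x 90 mm, about 50 g, long axis along its y, lying in the tray with its long axis up to 26 degrees off the stop bar's direction. Origin: centre of its underside. All four rods are alike; four side by side are 32 mm across. It does not roll.
- tin: Flat round metal tin with lid, 72 mm across, 26 mm high, a bystander. Origin: centre of its underside.
- jar: Small glass jar with white cap, 60 mm across, 90 mm high, a bystander. Origin: centre of its underside.
- block: Dark steel bench block 65 x 65 x 20 mm, a bystander. Origin: centre of its underside.
There are look-alikes about, which are no part of the job. Of the things like the rake, leave any that is blue, orange or red; of the rest the smaller one is meant.

How it is judged (in metres and radians):
On the way, in this order (a step that is already met when the one before it is completed fails the run):
1. the rake is lifted off its mat (z of rake in the frame of mat above 0.03 m), for 0.1 s.
2. the four rods lie side by side, parallel to the stop bar, and the rake presses the row against the bar with more than 5 N (angle between the y axis of each of rod0, rod1, rod2, rod3 and the y axis of tray, either way round below 0.05 rad and x of each of rod0, rod1, rod2, rod3 in the frame of tray above 0.074 m and z of each of rod0, rod1, rod2, rod3 in the frame of tray below 0.0095 m and x of each of rod0, rod2, rod3 in the frame of rod1 below 0.0285 m and x of each of rod0, rod1, rod3 in the frame of rod2 below 0.0285 m and x of each of rod0, rod1, rod2 in the frame of rod3 below 0.0285 m and x of each of rod1, rod2, rod3 in the frame of rod0 below 0.0285 m and (contact force between rake and rod0 above 5 N or contact force between rake and rod1 above 5 N or contact force between rake and rod2 above 5 N or contact force between rake and rod3 above 5 N)), for 0.3 s.
At the end, for the whole second after the job is handed in: All rods at rest flat on the tray floor, within 0.05 rad of the stop bar's direction, centres over 74 mm along tray +x and any two within 28.5 mm across their length (closed row: 24); rake at rest on the mat, upright within 0.08 rad, within 30 mm of its centre (angle between the y axis of each of rod0, rod1, rod2, rod3 and the y axis of tray, either way round below 0.05 rad and x of each of rod0, rod1, rod2, rod3 in the frame of tray above 0.074 m and z of each of rod0, rod1, rod2, rod3 in the frame of tray below 0.0095 m and x of each of rod0, rod2, rod3 in the frame of rod1 below 0.0285 m and x of each of rod0, rod1, rod3 in the frame of rod2 below 0.0285 m and x of each of rod0, rod1, rod2 in the frame of rod3 below 0.0285 m and x of each of rod1, rod2, rod3 in the frame of rod0 below 0.0285 m and linear speed of each of rod0, rod1, rod2, rod3, rake below 0.01 m/s and horizontal distance between rake and mat below 0.03 m and angle between rake's own z axis and vertical below 0.08 rad and z of rake in the frame of mat below 0.01 m); the robot touches nothing.
It fails at once if the rake pushes a rod with more than 25 N (contact force between rake and rod0 above 25 N or contact force between rake and rod1 above 25 N or contact force between rake and rod2 above 25 N or contact force between rake and rod3 above 25 N).
It fails at once if the rake presses on the tray with more than 25 N (contact force between rake and tray above 25 N).
It fails at once if the gripper touches a rod (contact force between any of the fingers, the arm and rod0 above 0.5 N or contact force between any of the fingers, the arm and rod1 above 0.5 N or contact force between any of the fingers, the arm and rod2 above 0.5 N or contact force between any of the fingers, the arm and rod3 above 0.5 N).
It fails at once if a bystander (tin, jar, steel block) is moved more than 15 mm (distance of any of tin, jar, block from where it was at the start of the episode above 0.015 m).
It also fails if it takes over 61 s, if anything falls off the work surface, if the arm or the gripper's body presses on something with over 40 N, if the wrist force passes 120 N, or if a joint passes its speed limit or range.

## Robot

A 7-joint arm with a two-finger parallel gripper is mounted at the origin on the work surface. World frame = base frame: x ahead of the robot, y to its left, z up, the work surface at z = 0. Lengths are in mm, angles in rad, forces in N, time in s.
With the tool pointing down it reaches from about 425 to 1025 mm from the base axis. Payload 9.4 kg.
Tool frame: the origin (TCP) lies midway between the tips of the shut fingers; the grasp point (between the pads) lies 19 mm behind it; z points along the fingers, y is the line along which they close (so a half turn about z gives the same grasp; the last joint's range is limited). The gripper opens to 93 mm and grips with 3 to 60 N. Pads are 15 mm wide; open, the fingers measure 128 mm over their backs; the gripper's body (75 mm by 188 mm) begins 65 mm behind the grasp point.
Start: joints at [-1.188, 0.599, -0.003, 1.599, 0.002, 0.943, -0.08], TCP at [321.737, 649.7, 218.618] pointing down, gripper open.
Joint ranges: [-2.57, 2.57], [-0.35, 1.97], [-1.29, 1.29], [0.11, 2.56], [-1.05, 4.19], [0.11, 1.86], [-2.63, 2.63]. Speed limits (rad/s): [2.22, 2.22, 3.01, 3.01, 3.14, 3.14, 3.14].

## Interface

Orientations are given as [roll, pitch, yaw] about the fixed x, y, z axes, in that order (R = Rz(yaw) Ry(pitch) Rx(roll)).
In Python, from workcell import bot gives the robot as it stands.
- The arm moves only by the tool step_arm, never from a script. Its argument "targets" is a list of rows, each an object with "jaw": the opening, from 0 (shut) to 1 (fully open); "linear": the shift along the tool's x, y, z in cm, a list of three; "roll": the turn about the tool's z in degrees. A call has 1 to 8 rows; each row is the pose to reach, as a shift and turn from the pose commanded when the call began, along the tool's axes at that moment; what a row does not reach only later rows make up. A row lasts 1/12 s, in which the tool goes at most 41.7 mm and 7.16 degrees, less where a joint would pass 70% of its speed; a pose out of reach is approached as far as the arm can. A call with a gripper value outside its range is refused whole. The fingers move at their own pace and stop on an object; "force" is the grip in N (left out, the last holds). Time passes only in rows, so rows that repeat a pose let the fingers close. It gives the time, the measured TCP pose, the force, the opening and the grip force at its end, in the units of the state.
- bot.sense(): the state, without advancing time (a new reading comes with each control period).
- bot.camera(name): name is "scene" or "top" or "wrist"; returns (picture, depth): 480x640x3 uint8, red, green, blue; 480x640 float32, mm along the optical axis (not along the pixel's ray), 0 where there is no reading.
- bot.camera_model(name): a dict with "K" (3x3 intrinsics, pixels), "dist" ([k1, k2, p1, p2, k3] as OpenCV has them; the pictures are not rectified), "R" (3x3) and "t" (3): a world point X has camera coordinates R X + t; the wrist camera has in their place "T_tool_cam" (4x4, takes a point from camera to tool coordinates, whose origin is the TCP and whose axes are the flange's). Camera axes: x right, y down, z forward; pixel columns grow to the right and rows downward; lengths in mm; the calibration is good to about 2 mm. A picture is of the moment at which its call begins: read the wrist's pose just before it. camera_model takes no time and is no camera call.
- bot.job_done(): hands the job in; it is judged then, once.
The state is a dict: "clock": time; "q": joint angles; "dq": joint speeds; "joint_torque": joint torques, N m; "ee_pos": TCP position; "orientation": TCP orientation; "wrist_force": force on the tool from outside, world axes, zero at the start; "moment": the same for the moment, N m; "opening": opening from 0.0 (shut) to 1.0 (fully open); "gripper_force": force on a finger pad.
Only numpy, scipy, OpenCV 4.12 (cv2) and the standard library are available. Lean on these libraries where they do the work, as an engineer would, in place of code of your own. Each camera call takes 0.05 s, during which the arm holds its last target. There are 200 camera calls.

## Working session

There is one attempt and no reset: what is moved stays moved. The work goes in short steps, Python scripts to look and compute and a tool call to move; the robot and the scene stay as the last step left them, time stands still between calls to the robot, and variables do not carry over. Pictures are saved under pics/ and viewed, at most 10 in all, crops included, and the job is handed in when it is done.

Besides the shell and the picture viewer there is one more tool, called after "Emit:" by a JSON object that holds its "name" and its "arguments". step_arm: Moves the arm, as the interface text tells. Its arguments: {"type":"object","properties":{"targets":{"type":"array"},"force":{"type":"number"}},"required":["targets"]}

```bash
ls; mkdir -p pics
cat > h.py <<'E'
import numpy as np, cv2
from workcell import bot
def save(n,im): cv2.imwrite('pics/'+n,cv2.cvtColor(im,cv2.COLOR_RGB2BGR))
def eul(o):
    r,p,y=o
    Rx=cv2.Rodrigues(np.array([r,0,0.]))[0];Ry=cv2.Rodrigues(np.array([0,p,0.]))[0];Rz=cv2.Rodrigues(np.array([0,0,y*1.]))[0]
    return Rz@Ry@Rx
def ray(name,uv,s=None):
    m=bot.camera_model(name);uv=np.array(uv,float).reshape(-1,1,2)
    n=cv2.undistortPoints(uv,np.array(m['K']),np.array(m['dist'])).reshape(-1,2)
    d=np.c_[n,np.ones(len(n))]
    if name=='wrist':
        T=np.array(m['T_tool_cam']);R=eul(s['orientation'])
        return R@T[:3,3]+np.array(s['ee_pos']), d@T[:3,:3].T@R.T
    R=np.array(m['R']);t=np.array(m['t']).ravel()
    return -R.T@t, d@R
def plane(name,uv,z,s=None):
    o,d=ray(name,uv,s); return o+d*((z-o[2])/d[:,2])[:,None]
E
python3 - <<'E'
from h import *
s=bot.sense();print(s)
for n in('top','scene'):
    im,d=bot.camera(n);save(n+'0.png',im);np.savez(n+'0.npz',im=im,d=d)
    m=bot.camera_model(n);print(n,m)
print(bot.camera_model('wrist'))
E
```

```text
pics
{'clock': 0.0, 'q': array([-1.18770337,  0.60011865, -0.00250385,  1.60010966,  0.00180926,
        0.94291921, -0.07980841]), 'dq': array([-5.58870384e-04,  1.07309036e-03,  6.76100115e-04,  1.05331403e-03,
        1.19184828e-03, -8.26109036e-05,  6.33571147e-04]), 'joint_torque': array([ 4.57692868e-04, -7.65049839e+01,  1.49737336e+00, -2.52351969e+01,
       -5.24096587e-02,  1.67755724e-02,  1.21883418e-04]), 'ee_pos': array([321.55367918, 649.25030855, 217.77244671]), 'orientation': array([-3.14004878e+00,  1.72146152e-04,  2.68182281e+00]), 'wrist_force': array([-0.45316085,  0.02812736, -0.16616203]), 'moment': array([-0.03940945, -0.06943399,  0.06058724]), 'gripper_force': 0.0, 'opening': 1.0003628220252134}
top {'K': array([[460.04157469,   0.        , 316.90839998],
       [  0.        , 460.04157469, 242.39880287],
       [  0.        ,   0.        ,   1.        ]]), 'dist': array([0.02039525, 0.        , 0.        , 0.        , 0.        ]), 'R': array([[-0.01070597, -0.99994088,  0.00190189],
       [-0.99825522,  0.01057744, -0.05809163],
       [ 0.05806808, -0
[... 438 characters left out ...]
[-0.34259725, -0.62742389, -0.69926132]]), 't': array([ 557.03516547,  -51.05630856, 1596.96317584])}
{'K': array([[356.50551538,   0.        , 316.7129546 ],
       [  0.        , 356.50551538, 241.6057873 ],
       [  0.        ,   0.        ,   1.        ]]), 'dist': array([-0.02218633,  0.        ,  0.        ,  0.        ,  0.        ]), 'T_tool_cam': array([[ 8.94724934e-04, -9.63293649e-01, -2.68448403e-01,
         7.61663907e+01],
       [ 9.99998992e-01,  1.15772755e-03, -8.21415082e-04,
        -1.68271063e+00],
       [ 1.10205404e-03, -2.68447397e-01,  9.63293715e-01,
        -1.66339714e+02],
       [ 0.00000000e+00,  0.00000000e+00,  0.00000000e+00,
         1.00000000e+00]])}
```

View pics/top0.png

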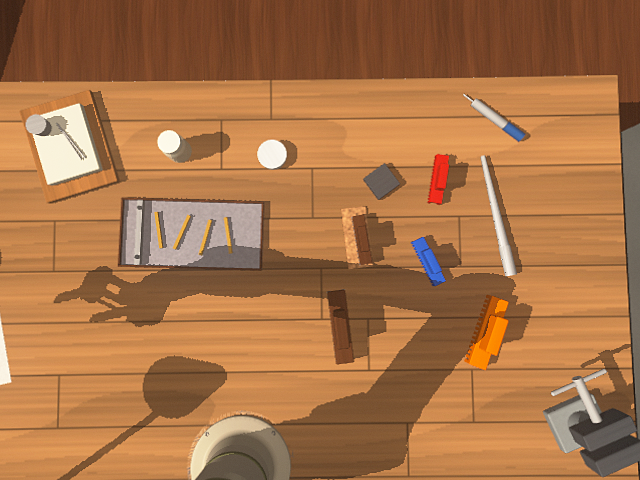

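View pics/scene0.png

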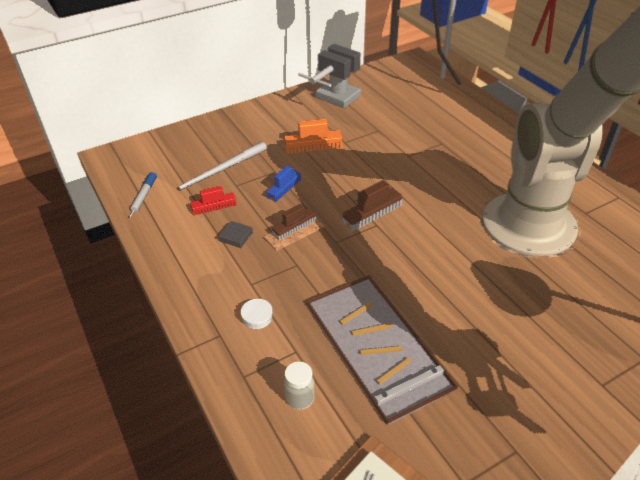

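The top view shows the tray with corners (121,198), (268,202), (262,269) and (119,266). Its stop bar is on the left at u≈140. The cork mat with the small brown rake is at (357,237), and the large brown look-alike is at (341,327). The tin is at (272,154), the jar at (170,143) and the block at (382,181). The scene view agrees with this.

Run:
```python
from h import *
np.set_printoptions(precision=1,suppress=True)
print('tray',plane('top',[(121,198),(268,202),(262,269),(119,266)],14))
print('trayScene',plane('scene',[(305,300),(368,278),(453,385),(388,417)],14))
print('bystanders',plane('top',[(272,154),(170,143),(382,181)],20))
z=np.load('top0.npz');im=z['im'];d=z['d']
c=im[225:245,360:368].reshape(-1,3);print(np.median(c,0))
hsv=cv2.cvtColor(im,cv2.COLOR_RGB2HSV)
print(hsv[235,340:375].tolist())
# height map via depth
v,u=np.mgrid[195:280,335:385];o,dd=ray('top',np.c_[u.ravel(),v.ravel()])
P=o+dd*d[195:280,335:385].reshape(-1,1)
for lo,hi in((60,80),(25,45),(4,12)):
    m=(P[:,2]>lo)&(P[:,2]<hi)
    if m.sum()>3: print(lo,m.sum(),P[m].mean(0),cv2.minAreaRect(P[m][:,:2].astype(np.float32)))
```

```text
tray [[647.  291.2  14. ]
 [633.7 -69.2  14. ]
 [469.  -53.8  14. ]
 [480.3 293.8  14. ]]
trayScene [[636.7 -58.3  14. ]
 [473.9 -41.2  14. ]
 [487.1 293.   14. ]
 [642.  285.5  14. ]]
bystanders [[ 751.8  -80.3   20. ]
 [ 781.3  170.4   20. ]
 [ 681.8 -350.2   20. ]]
[121.   70.5  41. ]
[[14, 155, 191], [14, 156, 191], [14, 154, 192], [14, 158, 186], [13, 152, 218], [14, 148, 233], [13, 148, 227], [13, 151, 220], [14, 149, 227], [14, 145, 235], [14, 149, 230], [13, 151, 218], [14, 154, 196], [13, 152, 216], [13, 140, 180], [10, 145, 132], [11, 175, 127], [12, 174, 114], [11, 160, 105], [12, 179, 117], [12, 171, 124], [11, 162, 118], [11, 168, 120], [11, 160, 123], [11, 173, 121], [10, 164, 126], [11, 172, 105], [13, 154, 91], [13, 146, 119], [13, 145, 127], [13, 148, 119], [13, 149, 120], [14, 145, 121], [14, 154, 119], [14, 156, 118]]
60 222 [ 538.2 -295.7   68. ] ((538.362060546875, -296.0901794433594), (59.74327850341797, 19.89753532409668), 9.285404205322266)
25 382 [ 536.6 -294.3   32.4] ((564.7322998046875, -299.9302673339844), (59.03725051879883, 173.09063720703125), 81.89775085449219)
4 878 [ 548.  -280.8    6.6] ((546.058837890625, -294.3868103027344), (121.92029571533203, 208.2253875732422), 89.22309112548828)
```

```bash
cat >> h.py <<'E'
def go(x,y,z,yawdeg):
    s=bot.sense();R=eul(s['orientation']);p=np.array(s['ee_pos'])
    l=R.T@(np.array([x,y,z])-p)/10
    yw=np.degrees(s['orientation'][2]);r=-((yawdeg-yw+180)%360-180)
    print('lin cm',np.round(l,2),'roll',round(r,2),'at',np.round(p,1),'yaw',round(yw,2),'t',round(s['clock'],2),'q7',round(s['q'][6],2))
E
python3 -c "
from h import *
go(538,-296,190,9.3)"
```

```text
lin cm [-61.34 -75.1    2.9 ] roll 144.36 at [321.6 649.3 217.9] yaw 153.66 t 0.1 q7 -0.08
```

Emit:
{"name": "step_arm", "arguments": {"targets": [{"jaw": 1,"linear": [-2.5,-3.1,0.2],"roll": 7},{"jaw": 1,"linear": [-5,-6.2,0.4],"roll": 14},{"jaw": 1,"linear": [-7.5,-9.3,0.6],"roll": 21},{"jaw": 1,"linear": [-10,-12.4,0.8],"roll": 28},{"jaw": 1,"linear": [-12.5,-15.5,1.0],"roll": 35},{"jaw": 1,"linear": [-15,-18.6,1.2],"roll": 42},{"jaw": 1,"linear": [-17.5,-21.7,1.4],"roll": 49},{"jaw": 1,"linear": [-20,-24.8,1.6],"roll": 56}]}}

```text
clock: 0.77
ee_pos: [390.8, 336.7, 202.5]
orientation: [-3.142, 0.0, 1.699]
wrist_force: [-0.2, 0.4, 0.9]
opening: 1.001
gripper_force: 0.0
```

```bash
python3 -c "
from h import *
go(538,-296,190,9.3)"
```

```text
lin cm [-64.63   6.54   1.25] roll 88.02 at [390.8 336.7 202.5] yaw 97.32 t 0.77 q7 -0.52
```

Emit:
{"name": "step_arm", "arguments": {"targets": [{"jaw": 1,"linear": [-4,0.4,0],"roll": 6},{"jaw": 1,"linear": [-8,0.8,0],"roll": 12},{"jaw": 1,"linear": [-12,1.2,0],"roll": 18},{"jaw": 1,"linear": [-16,1.6,0],"roll": 24},{"jaw": 1,"linear": [-20,2.0,0],"roll": 30},{"jaw": 1,"linear": [-24,2.4,0],"roll": 36},{"jaw": 1,"linear": [-28,2.8,0],"roll": 42},{"jaw": 1,"linear": [-32,3.2,0],"roll": 48}]}}

```text
clock: 1.43
ee_pos: [465.2, 24.0, 202.7]
orientation: [-3.142, -0.0, 0.862]
wrist_force: [0.7, -0.1, 0.1]
opening: 1.001
gripper_force: 0.0
```

```bash
python3 -c "
from h import *
go(538,-296,190,9.3)"
```

```text
lin cm [-19.55  26.36   1.26] roll 40.08 at [465.2  24.  202.7] yaw 49.38 t 1.43 q7 -0.54
```

Emit:
{"name": "step_arm", "arguments": {"targets": [{"jaw": 1,"linear": [-2.4,3.3,0.1],"roll": 5},{"jaw": 1,"linear": [-4.8,6.6,0.3],"roll": 10},{"jaw": 1,"linear": [-7.2,9.9,0.5],"roll": 15},{"jaw": 1,"linear": [-9.6,13.2,0.7],"roll": 20},{"jaw": 1,"linear": [-12,16.5,0.9],"roll": 25},{"jaw": 1,"linear": [-14.5,19.8,1.1],"roll": 30},{"jaw": 1,"linear": [-17,23.1,1.2],"roll": 35},{"jaw": 1,"linear": [-19.5,26.3,1.2],"roll": 40}]}}

```text
clock: 2.1
ee_pos: [539.5, -295.0, 190.2]
orientation: [-3.141, 0.001, 0.165]
wrist_force: [1.0, 1.0, 0.7]
opening: 1.003
gripper_force: 0.0
```

Run:
```python
from h import *
go(538,-296,190,9.3)
s=bot.sense();im,d=bot.camera('wrist');save('w1.png',im);np.savez('w1.npz',im=im,d=d,p=s['ee_pos'],o=s['orientation'])
```

```text
lin cm [-0.16  0.08  0.02] roll 0.13 at [ 539.5 -295.   190.2] yaw 9.43 t 2.1 q7 -0.5
```

View pics/w1.png

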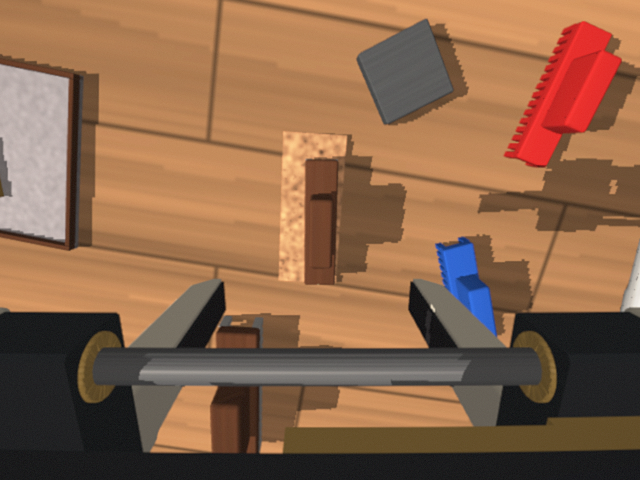

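The wrist view shows the rake grip at about (321,230), on the right-hand part of the mat. The mat corners are near (283,131), (352,134) and (279,280). The tray's end wall is at the left, with corners (76,72) and (72,247).

Run:
```python
from h import *
np.set_printoptions(precision=1,suppress=True)
z=np.load('w1.npz');im=z['im'];d=z['d'];s=dict(ee_pos=z['p'],orientation=z['o'])
v,u=np.mgrid[100:300,255:365];o,dd=ray('wrist',np.c_[u.ravel(),v.ravel()],s)
P=o+dd*d[100:300,255:365].reshape(-1,1)
for lo,hi in((60,80),(27,45),(4,11)):
    m=(P[:,2]>lo)&(P[:,2]<hi)
    print(lo,m.sum(),P[m].mean(0),cv2.minAreaRect(P[m][:,:2].astype(np.float32)))
print('mat',plane('wrist',[(283,131),(352,134),(279,280)],6,s))
print('tray end',plane('wrist',[(78,71),(73,248)],14,s))
# cork mask
t=np.load('top0.npz')['im'];h=cv2.cvtColor(im,cv2.COLOR_RGB2HSV);print(h[200,285:302:4].tolist(),h[150,240:260:4].tolist())
```

```text
60 1640 [ 539.4 -298.7   67.9] ((537.74853515625, -299.0526428222656), (59.41676330566406, 19.8800106048584), 8.530253410339355)
27 2314 [ 546.7 -297.2   32.3] ((537.5721435546875, -299.0232849121094), (119.72622680664062, 29.955358505249023), 8.54348087310791)
4 5008 [ 557.8 -278.7    6.3] ((544.0164794921875, -288.3534851074219), (150.3883819580078, 60.23495864868164), 6.07161808013916)
mat [[ 615.4 -250.8    6. ]
 [ 623.5 -315.4    6. ]
 [ 466.1 -267.7    6. ]]
tray end [[637.  -63.6  14. ]
 [469.  -57.1  14. ]]
[[14, 131, 224], [13, 131, 226], [13, 132, 209], [13, 132, 216], [13, 130, 224]] [[14, 138, 178], [14, 134, 165], [14, 134, 152], [14, 136, 139], [14, 130, 124]]
```

```bash
python3 -c "
from h import *
go(537.8,-298.5,37,8.5)"
```

```text
lin cm [-0.16 -0.66 15.41] roll 0.23 at [ 540.1 -303.8  191.2] yaw 8.73 t 2.15 q7 -0.5
```

Emit:
{"name": "step_arm", "arguments": {"targets": [{"jaw": 1,"linear": [0,0,1.5]},{"jaw": 1,"linear": [0,0,3]},{"jaw": 1,"linear": [0,0,3]},{"jaw": 1,"linear": [0,0,3]}]}}

```text
schema error: expected keys jaw, linear, roll
```

```bash
cat > w.py <<'E'
from h import *
np.set_printoptions(precision=1,suppress=True)
def look(n,reg):
    s=bot.sense();print(np.abs(s['dq']).max());im,d=bot.camera('wrist');save(n+'.png',im);np.savez(n+'.npz',im=im,d=d,p=s['ee_pos'],o=s['orientation'])
    r0,r1,c0,c1=reg
    v,u=np.mgrid[r0:r1,c0:c1];o,dd=ray('wrist',np.c_[u.ravel(),v.ravel()],s)
    return im,d,s,o+dd*d[r0:r1,c0:c1].reshape(-1,1)
E
python3 - <<'E'
from w import *
im,d,s,P=look('w2',(80,300,250,375))
for lo,hi in((60,80),(27,45),(4,11)):
    m=(P[:,2]>lo)&(P[:,2]<hi)
    print(lo,m.sum(),P[m].mean(0),cv2.minAreaRect(P[m][:,:2].astype(np.float32)))
go(537.8,-298.5,37,8.5)
E
```

```text
0.09372458083964927
60 1630 [ 539.4 -298.7   67.9] ((537.9423217773438, -298.69073486328125), (58.90568923950195, 19.530685424804688), 8.835928916931152)
27 2300 [ 547.4 -297.9   32.3] ((537.4560546875, -299.0023193359375), (119.28988647460938, 30.061616897583008), 8.566187858581543)
4 5063 [ 558.9 -279.9    6.3] ((569.3880615234375, -290.9866027832031), (90.0604019165039, 208.62677001953125), 83.85237884521484)
lin cm [-0.1 -0.3 15.4] roll 0.59 at [ 539.3 -300.3  190.8] yaw 9.09 t 2.2 q7 -0.5
```

Emit:
{"name": "step_arm", "arguments": {"targets": [{"jaw": 1,"linear": [0,0,2],"roll": 0},{"jaw": 1,"linear": [0,0,5],"roll": 0},{"jaw": 1,"linear": [0,0,8],"roll": 0},{"jaw": 1,"linear": [0,0,9.5],"roll": 0},{"jaw": 1,"linear": [0,0,10],"roll": 0},{"jaw": 1,"linear": [0,0,10],"roll": 0}]}}

```text
clock: 2.7
ee_pos: [538.8, -292.3, 89.4]
orientation: [-3.14, 0.002, 0.169]
wrist_force: [0.3, 1.4, 1.1]
opening: 0.997
gripper_force: 0.0
```

```bash
python3 -c "
from h import *
go(537.8,-298.8,37,8.6)"
```

```text
lin cm [-0.19  0.63  5.24] roll 1.08 at [ 538.8 -292.3   89.4] yaw 9.68 t 2.7 q7 -0.4
```

Emit:
{"name": "step_arm", "arguments": {"targets": [{"jaw": 1,"linear": [0,0,0],"roll": 0},{"jaw": 1,"linear": [0,0,0],"roll": 0},{"jaw": 1,"linear": [0,0,0],"roll": 0},{"jaw": 1,"linear": [0,0,0],"roll": 0}]}}

```text
clock: 3.03
ee_pos: [540.1, -293.2, 91.7]
orientation: [3.141, -0.002, 0.169]
wrist_force: [0.2, 0.6, 0.9]
opening: 1.0
gripper_force: 0.0
```

```bash
python3 -c "
from h import *
go(537.8,-298.8,37,8.6)"
```

```text
lin cm [-0.33  0.51  5.47] roll 1.08 at [ 540.1 -293.2   91.7] yaw 9.68 t 3.03 q7 -0.4
```

Settled. I'll go down to the grip and close.

Emit:
{"name": "step_arm", "arguments": {"targets": [{"jaw": 1,"linear": [-0.1,0.3,1],"roll": 0.5},{"jaw": 1,"linear": [-0.3,0.5,2.5],"roll": 1.1},{"jaw": 1,"linear": [-0.3,0.5,4],"roll": 1.1},{"jaw": 1,"linear": [-0.3,0.5,5],"roll": 1.1},{"jaw": 1,"linear": [-0.3,0.5,5.4],"roll": 1.1},{"jaw": 1,"linear": [-0.3,0.5,5.4],"roll": 1.1},{"jaw": 1,"linear": [-0.3,0.5,5.4],"roll": 1.1},{"jaw": 1,"linear": [-0.3,0.5,5.4],"roll": 1.1}]}}

```text
clock: 3.7
ee_pos: [537.6, -298.8, 37.2]
orientation: [3.141, -0.001, 0.149]
wrist_force: [0.7, 0.6, 0.0]
opening: 1.001
gripper_force: 0.0
```

Emit:
{"name": "step_arm", "arguments": {"targets": [{"jaw": 0.5,"linear": [0,0,0],"roll": 0},{"jaw": 0.3,"linear": [0,0,0],"roll": 0},{"jaw": 0.2,"linear": [0,0,0],"roll": 0},{"jaw": 0.1,"linear": [0,0,0],"roll": 0},{"jaw": 0.1,"linear": [0,0,0],"roll": 0},{"jaw": 0.1,"linear": [0,0,0],"roll": 0},{"jaw": 0.1,"linear": [0,0,0],"roll": 0}], "force": 40}}

```text
clock: 4.28
ee_pos: [537.4, -298.5, 36.7]
orientation: [3.142, -0.0, 0.149]
wrist_force: [-0.6, 0.6, -0.2]
opening: 0.55
gripper_force: 0.0
```

```bash
python3 -c "
from h import *
go(537.8,-298.8,37,8.6)
print(bot.sense()['wrist_force'])"
```

```text
lin cm [ 0.03  0.04 -0.03] roll -0.04 at [ 537.4 -298.5   36.7] yaw 8.56 t 4.28 q7 -0.35
[-0.56583004  0.63607258 -0.17918455]
```

Emit:
{"name": "step_arm", "arguments": {"targets": [{"jaw": 0.1,"linear": [0,0,0],"roll": 0},{"jaw": 0.1,"linear": [0,0,0],"roll": 0},{"jaw": 0.1,"linear": [0,0,0],"roll": 0},{"jaw": 0.1,"linear": [0,0,0],"roll": 0},{"jaw": 0.1,"linear": [0,0,0],"roll": 0},{"jaw": 0.1,"linear": [0,0,0],"roll": 0},{"jaw": 0.1,"linear": [0,0,0],"roll": 0},{"jaw": 0.1,"linear": [0,0,0],"roll": 0}]}}

```text
clock: 4.95
ee_pos: [537.4, -298.5, 36.6]
orientation: [3.142, 0.0, 0.149]
wrist_force: [-0.1, 0.4, 0.5]
opening: 0.215
gripper_force: 40.0
```

```bash
python3 -c "
from h import *
s=bot.sense();print(s)"
```

```text
{'clock': 4.95, 'q': array([ 0.11426679,  0.7658243 ,  0.47013913,  2.00623724, -0.67417024,
        0.52693433, -0.35170026]), 'dq': array([-1.62599279e-03,  5.85164804e-04, -7.46917455e-04,  7.00698393e-05,
       -2.86648326e-04,  2.50208839e-03,  1.95517574e-03]), 'joint_torque': array([-7.53591768e-02, -7.12942100e+01,  1.05655038e+01, -1.22995439e+01,
       -3.97079007e-02,  4.55932156e-02,  1.47735802e-03]), 'ee_pos': array([ 537.35601626, -298.53057339,   36.623511  ]), 'orientation': array([3.14150673e+00, 5.24424388e-06, 1.49306697e-01]), 'wrist_force': array([-0.08998979,  0.43519544,  0.50063609]), 'moment': array([ 0.01404287,  0.15922129, -0.03221314]), 'gripper_force': 39.99982953071594, 'opening': 0.21498725008441363}
```

Emit:
{"name": "step_arm", "arguments": {"targets": [{"jaw": 0.1,"linear": [0,0,-1],"roll": 0},{"jaw": 0.1,"linear": [0,0,-3],"roll": 0},{"jaw": 0.1,"linear": [0,0,-6],"roll": 0},{"jaw": 0.1,"linear": [0,0,-9],"roll": 0},{"jaw": 0.1,"linear": [0,0,-11.5],"roll": 0},{"jaw": 0.1,"linear": [0,0,-13],"roll": 0},{"jaw": 0.1,"linear": [0,0,-13],"roll": 0},{"jaw": 0.1,"linear": [0,0,-13],"roll": 0}]}}

```text
clock: 5.62
ee_pos: [537.6, -298.3, 167.5]
orientation: [3.141, -0.002, 0.15]
wrist_force: [0.7, -0.3, -2.4]
opening: 0.21
gripper_force: 40.0
```

```bash
python3 -c "
from h import *
go(554,-35,170,-2)
print(bot.sense()['wrist_force'])"
```

```text
lin cm [  5.55 -25.79  -0.26] roll 10.58 at [ 537.6 -298.3  167.5] yaw 8.58 t 5.62 q7 -0.48
[ 0.71677923 -0.34186432 -2.41018321]
```

Emit:
{"name": "step_arm", "arguments": {"targets": [{"jaw": 0.1,"linear": [0.5,-2,0],"roll": 1},{"jaw": 0.1,"linear": [1.2,-5.5,0],"roll": 3},{"jaw": 0.1,"linear": [2,-9.5,0],"roll": 5},{"jaw": 0.1,"linear": [3,-13.5,0],"roll": 7},{"jaw": 0.1,"linear": [3.8,-17.5,0],"roll": 9},{"jaw": 0.1,"linear": [4.6,-21,0],"roll": 10.6},{"jaw": 0.1,"linear": [5.2,-24,0],"roll": 10.6},{"jaw": 0.1,"linear": [5.5,-25.8,0],"roll": 10.6}]}}

```text
clock: 6.28
ee_pos: [552.4, -30.7, 164.9]
orientation: [-3.141, 0.003, -0.032]
wrist_force: [-0.7, 0.4, -1.7]
opening: 0.214
gripper_force: 40.0
```

Emit:
{"name": "step_arm", "arguments": {"targets": [{"jaw": 0.1,"linear": [0,0,0],"roll": 0},{"jaw": 0.1,"linear": [0,0,0],"roll": 0},{"jaw": 0.1,"linear": [0,0,0],"roll": 0},{"jaw": 0.1,"linear": [0,0,0],"roll": 0}]}}

```text
clock: 6.62
ee_pos: [553.0, -36.7, 166.3]
orientation: [3.141, 0.001, -0.038]
wrist_force: [0.4, 0.4, -1.0]
opening: 0.213
gripper_force: 40.0
```

Run:
```python
from w import *
go(554,-35,37.5,-2)
im,d,s,P=look('w3',(0,10,0,10))
```

```text
lin cm [ 0.1 -0.2 12.9] roll -0.16 at [553.  -36.7 166.3] yaw -2.16 t 6.62 q7 -1.01
0.007062076294695011
```

View pics/w3.png

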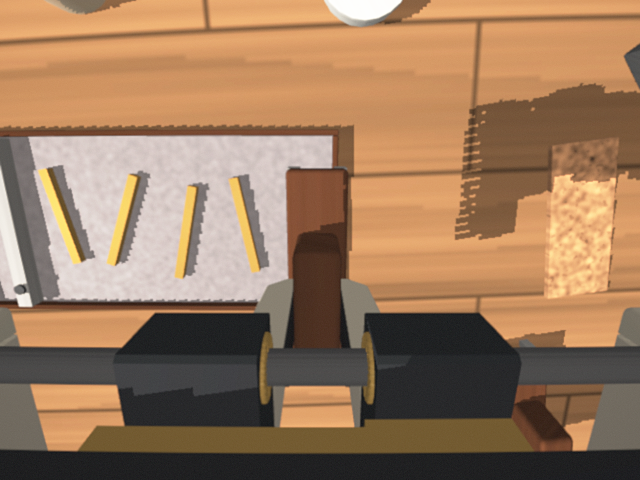

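The view shows the four rods at about u=63, 123, 187 and 245. The bar's near face runs from (12,140) to (35,303). The tray's far -x corner is at (337,132), and the rake head is in the gripper.

Run:
```python
from w import *
z=np.load('w3.npz');im=z['im'];d=z['d'];s=dict(ee_pos=z['p'],orientation=z['o'])
h=cv2.cvtColor(im,cv2.COLOR_RGB2HSV)
m=cv2.inRange(h,(18,120,90),(32,255,255));m[:150]=0;m[290:]=0;m[:,280:]=0
th=np.radians(-2.0);ex=np.array([-np.sin(th),np.cos(th)]);ey=np.array([-np.cos(th),-np.sin(th)])
C=np.array([559.3,114.8])
tr=lambda p:np.c_[(p[:,:2]-C)@ex,(p[:,:2]-C)@ey]
for c in cv2.findContours(m,0,2)[0]:
    if cv2.contourArea(c)<100: continue
    p=tr(plane('wrist',c.reshape(-1,2),13,s));r=cv2.minAreaRect(p.astype(np.float32));b=cv2.boxPoints(r)
    print('rod',np.array(r[0]),np.array(r[1]),r[2],'x range',b[:,0].min(),b[:,0].max())
print('corner -x far outer top',tr(plane('wrist',[(339,129),(350,304)],14,s)))
print('bar face top',tr(plane('wrist',[(12,140),(35,303)],21,s)))
# height map
v,u=np.mgrid[150:290,0:285];o,dd=ray('wrist',np.c_[u.ravel(),v.ravel()],s);P=o+dd*d[150:290,0:285].reshape(-1,1)
k=P[:,2]>18;T=tr(P[k]);print('bar pts',k.sum());
k2=(T[:,0]>90);print(np.percentile(T[k2,0],[1,5,50]),np.median(P[k][k2][:,2]))
for lo in(-60,-20,20,50):
    q=T[k2&(T[:,1]>lo)&(T[:,1]<lo+10)];print(lo,q[:,0].min() if len(q) else None)
f=(np.abs(P[:,2]-5)<3);print('floor z',np.median(P[f,2]))
# rake head top in air relative to tcp
```

```text
rod [-31.3  10. ] [90.  9.] 76.31753540039062 x range -46.331802 -16.289902
rod [-86.8   3.1] [ 8.6 89.5] 10.036619186401367 x range -98.86046 -74.76671
rod [26.1 -2. ] [90.6  9.8] 68.29737091064453 x range 4.801874 47.45022
rod [81.8 -6.1] [12.4 88.8] 10.066141128540039 x range 67.986084 95.69359
corner -x far outer top [[-172.1  -82.1]
 [-185.3   81.2]]
bar face top [[107.3 -74.9]
 [119.8  76.9]]
bar pts 2020
[121.7 122.2 126.7] 20.839986213553146
-60 121.87056760335858
-20 121.14327687524673
20 121.80516261835604
50 121.54897868129817
floor z 5.17267417963825
```

Emit:
{"name": "step_arm", "arguments": {"targets": [{"jaw": 0.1,"linear": [0.1,-1,1],"roll": 0},{"jaw": 0.1,"linear": [0.1,-2.1,3],"roll": 0},{"jaw": 0.1,"linear": [0.1,-2.1,6],"roll": 0},{"jaw": 0.1,"linear": [0.1,-2.1,8],"roll": 0},{"jaw": 0.1,"linear": [0.1,-2.1,9.5],"roll": 0},{"jaw": 0.1,"linear": [0.1,-2.1,10],"roll": 0},{"jaw": 0.1,"linear": [0.1,-2.1,10],"roll": 0},{"jaw": 0.1,"linear": [0.1,-2.1,10],"roll": 0}]}}

```text
clock: 7.33
ee_pos: [555.2, -14.6, 66.7]
orientation: [3.141, 0.0, -0.037]
wrist_force: [-0.1, 0.7, -1.6]
opening: 0.215
gripper_force: 40.0
```

```bash
python3 -c "
from h import *
go(554.8,-15.1,37.5,-2)
print(bot.sense()['wrist_force'])"
```

```text
lin cm [-0.04  0.05  2.92] roll -0.09 at [555.2 -14.6  66.7] yaw -2.09 t 7.33 q7 -0.9
[-0.1499809   0.65052991 -1.62889336]
```

Emit:
{"name": "step_arm", "arguments": {"targets": [{"jaw": 0.1,"linear": [0,0,1],"roll": 0},{"jaw": 0.1,"linear": [0,0,2],"roll": 0},{"jaw": 0.1,"linear": [0,0,2.6],"roll": 0},{"jaw": 0.1,"linear": [0,0,2.9],"roll": 0},{"jaw": 0.1,"linear": [0,0,2.9],"roll": 0},{"jaw": 0.1,"linear": [0,0,2.9],"roll": 0}]}}

```text
clock: 7.83
ee_pos: [555.1, -14.4, 37.5]
orientation: [3.142, 0.0, -0.036]
wrist_force: [0.5, -0.5, -1.0]
opening: 0.212
gripper_force: 40.0
```

```bash
python3 -c "
from h import *
go(557,39,37.5,-2)
print(bot.sense()['wrist_force'])"
```

```text
lin cm [ 0.   -5.34  0.  ] roll -0.06 at [555.1 -14.4  37.5] yaw -2.06 t 7.83 q7 -0.86
[ 0.51636443 -0.49176761 -0.96133295]
```

Emit:
{"name": "step_arm", "arguments": {"targets": [{"jaw": 0.1,"linear": [0,-0.5,0],"roll": 0},{"jaw": 0.1,"linear": [0,-1,0],"roll": 0},{"jaw": 0.1,"linear": [0,-1.5,0],"roll": 0},{"jaw": 0.1,"linear": [0,-2,0],"roll": 0},{"jaw": 0.1,"linear": [0,-2.5,0],"roll": 0},{"jaw": 0.1,"linear": [0,-3,0],"roll": 0},{"jaw": 0.1,"linear": [0,-3.5,0],"roll": 0},{"jaw": 0.1,"linear": [0,-4,0],"roll": 0}]}}

```text
clock: 8.5
ee_pos: [556.6, 26.3, 37.7]
orientation: [3.141, -0.0, -0.035]
wrist_force: [-0.2, 0.5, -2.1]
opening: 0.212
gripper_force: 40.0
```

Emit:
{"name": "step_arm", "arguments": {"targets": [{"jaw": 0.1,"linear": [0,-0.5,0],"roll": 0},{"jaw": 0.1,"linear": [0,-1,0],"roll": 0},{"jaw": 0.1,"linear": [0,-1.5,0],"roll": 0},{"jaw": 0.1,"linear": [0,-2,0],"roll": 0},{"jaw": 0.1,"linear": [0,-2.5,0],"roll": 0},{"jaw": 0.1,"linear": [0,-3,0],"roll": 0},{"jaw": 0.1,"linear": [0,-3.5,0],"roll": 0},{"jaw": 0.1,"linear": [0,-4,0],"roll": 0}]}}

```text
clock: 9.17
ee_pos: [558.0, 66.2, 37.6]
orientation: [3.142, -0.0, -0.036]
wrist_force: [0.1, -0.6, -1.0]
opening: 0.211
gripper_force: 40.0
```

Run:
```python
from w import *
go(561.9,189.3,37.5,-2)
print(bot.sense()['wrist_force'])
im,d,s,P=look('w4',(0,10,0,10))
```

```text
lin cm [ -0.1 -12.3   0. ] roll -0.04 at [558.   66.2  37.6] yaw -2.04 t 9.17 q7 -0.99
[ 0.1 -0.6 -1. ]
0.11621365665272912
```

View pics/w4.png

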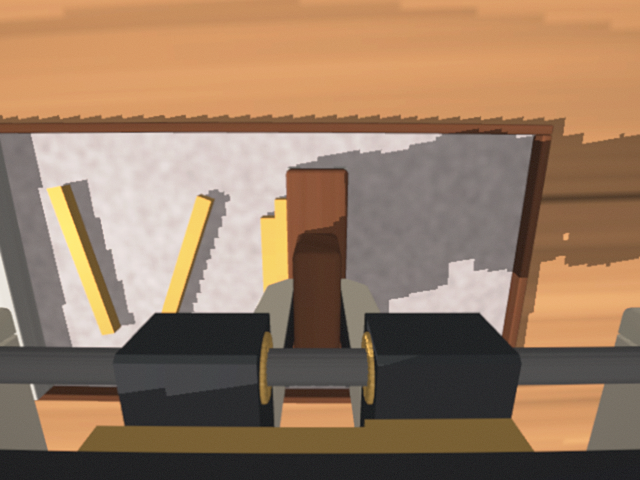

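Two rods already lie parallel against the rake, at u≈268 and 281. The other two, at (85,255) and (187,255), lie ahead. Continuing.

Emit:
{"name": "step_arm", "arguments": {"targets": [{"jaw": 0.1,"linear": [0,-0.5,0],"roll": 0},{"jaw": 0.1,"linear": [0,-1,0],"roll": 0},{"jaw": 0.1,"linear": [0,-1.5,0],"roll": 0},{"jaw": 0.1,"linear": [0,-2,0],"roll": 0},{"jaw": 0.1,"linear": [0,-2.5,0],"roll": 0},{"jaw": 0.1,"linear": [0,-3,0],"roll": 0},{"jaw": 0.1,"linear": [0,-3.5,0],"roll": 0},{"jaw": 0.1,"linear": [0,-4,0],"roll": 0}]}}

```text
clock: 9.88
ee_pos: [559.4, 106.1, 37.6]
orientation: [3.141, -0.0, -0.036]
wrist_force: [-0.1, -1.0, 0.6]
opening: 0.21
gripper_force: 40.0
```

Emit:
{"name": "step_arm", "arguments": {"targets": [{"jaw": 0.1,"linear": [0,-0.5,0],"roll": 0},{"jaw": 0.1,"linear": [0,-1,0],"roll": 0},{"jaw": 0.1,"linear": [0,-1.5,0],"roll": 0},{"jaw": 0.1,"linear": [0,-2,0],"roll": 0},{"jaw": 0.1,"linear": [0,-2.5,0],"roll": 0},{"jaw": 0.1,"linear": [0,-3,0],"roll": 0},{"jaw": 0.1,"linear": [0,-3.5,0],"roll": 0},{"jaw": 0.1,"linear": [0,-4,0],"roll": 0}]}}

```text
clock: 10.55
ee_pos: [560.8, 146.1, 37.6]
orientation: [3.142, -0.0, -0.036]
wrist_force: [0.4, -1.6, 0.2]
opening: 0.213
gripper_force: 40.0
```

Run:
```python
from w import *
go(561.9,189.3,37.5,-2)
print(bot.sense()['wrist_force'])
```

```text
lin cm [-0.1 -4.3  0. ] roll -0.04 at [560.8 146.1  37.6] yaw -2.04 t 10.55 q7 -1.12
[ 0.4 -1.6  0.2]
```

Emit:
{"name": "step_arm", "arguments": {"targets": [{"jaw": 0.1,"linear": [0,-0.4,0],"roll": 0},{"jaw": 0.1,"linear": [0,-0.8,0],"roll": 0},{"jaw": 0.1,"linear": [0,-1.2,0],"roll": 0},{"jaw": 0.1,"linear": [0,-1.6,0],"roll": 0},{"jaw": 0.1,"linear": [0,-2,0],"roll": 0},{"jaw": 0.1,"linear": [0,-2.4,0],"roll": 0},{"jaw": 0.1,"linear": [0,-2.8,0],"roll": 0},{"jaw": 0.1,"linear": [0,-3.2,0],"roll": 0}]}}

```text
clock: 11.22
ee_pos: [562.0, 178.0, 37.6]
orientation: [3.142, 0.0, -0.036]
wrist_force: [0.3, -0.6, -1.3]
opening: 0.21
gripper_force: 40.0
```

Run:
```python
from w import *
go(561.9,189.3,37.5,-2)
print(bot.sense()['wrist_force'])
look('w5',(0,10,0,10))
```

```text
lin cm [-0.1 -1.1  0. ] roll -0.04 at [562.  178.   37.6] yaw -2.04 t 11.22 q7 -1.18
[ 0.3 -0.6 -1.3]
0.08316962530131196
```

View pics/w5.png

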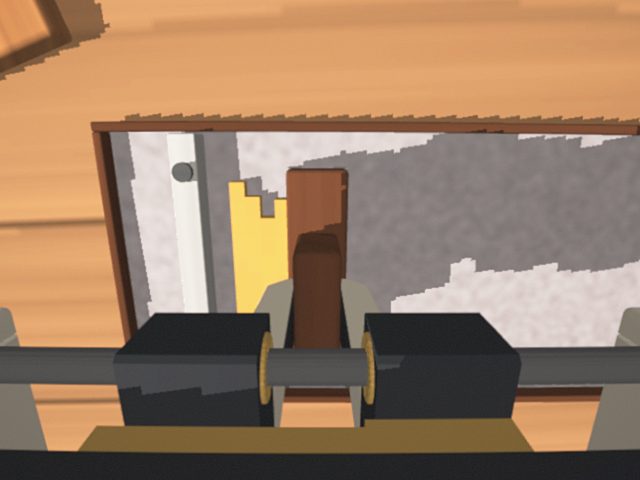

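The rods form a closed parallel row (u 230–288), and a gap of roughly 10–15 mm remains to the bar face at u≈205. Creeping on.

Emit:
{"name": "step_arm", "arguments": {"targets": [{"jaw": 0.1,"linear": [0,-0.1,0],"roll": 0},{"jaw": 0.1,"linear": [0,-0.2,0],"roll": 0},{"jaw": 0.1,"linear": [0,-0.3,0],"roll": 0},{"jaw": 0.1,"linear": [0,-0.4,0],"roll": 0},{"jaw": 0.1,"linear": [0,-0.5,0],"roll": 0},{"jaw": 0.1,"linear": [0,-0.6,0],"roll": 0},{"jaw": 0.1,"linear": [0,-0.7,0],"roll": 0},{"jaw": 0.1,"linear": [0,-0.8,0],"roll": 0}]}}

```text
clock: 11.93
ee_pos: [562.3, 185.7, 37.7]
orientation: [-3.142, -0.0, -0.036]
wrist_force: [-0.9, -0.7, -2.3]
opening: 0.214
gripper_force: 40.0
```

Emit:
{"name": "step_arm", "arguments": {"targets": [{"jaw": 0.1,"linear": [0,-0.05,0],"roll": 0},{"jaw": 0.1,"linear": [0,-0.1,0],"roll": 0},{"jaw": 0.1,"linear": [0,-0.15,0],"roll": 0},{"jaw": 0.1,"linear": [0,-0.2,0],"roll": 0}]}}

```text
clock: 12.27
ee_pos: [562.3, 187.6, 37.7]
orientation: [3.142, -0.0, -0.036]
wrist_force: [-0.2, -0.6, -1.6]
opening: 0.211
gripper_force: 40.0
```

Emit:
{"name": "step_arm", "arguments": {"targets": [{"jaw": 0.1,"linear": [0,-0.05,0],"roll": 0},{"jaw": 0.1,"linear": [0,-0.1,0],"roll": 0}]}}

```text
clock: 12.43
ee_pos: [562.3, 188.7, 37.6]
orientation: [3.142, 0.0, -0.036]
wrist_force: [0.5, -0.9, -1.9]
opening: 0.211
gripper_force: 40.0
```

Emit:
{"name": "step_arm", "arguments": {"targets": [{"jaw": 0.1,"linear": [0,-0.05,0],"roll": 0},{"jaw": 0.1,"linear": [0,-0.1,0],"roll": 0}]}}

```text
clock: 12.6
ee_pos: [562.4, 189.6, 37.6]
orientation: [3.142, -0.0, -0.036]
wrist_force: [-0.4, -0.3, -2.1]
opening: 0.213
gripper_force: 40.0
```

Emit:
{"name": "step_arm", "arguments": {"targets": [{"jaw": 0.1,"linear": [0,-0.05,0],"roll": 0},{"jaw": 0.1,"linear": [0,-0.1,0],"roll": 0}]}}

```text
clock: 12.77
ee_pos: [562.4, 190.7, 37.6]
orientation: [3.142, -0.0, -0.036]
wrist_force: [0.2, -0.6, -2.0]
opening: 0.212
gripper_force: 40.0
```

Emit:
{"name": "step_arm", "arguments": {"targets": [{"jaw": 0.1,"linear": [0,-0.05,0],"roll": 0},{"jaw": 0.1,"linear": [0,-0.1,0],"roll": 0}]}}

```text
clock: 12.93
ee_pos: [562.5, 191.7, 37.6]
orientation: [3.142, -0.0, -0.036]
wrist_force: [-0.5, -0.6, -2.8]
opening: 0.212
gripper_force: 40.0
```

Emit:
{"name": "step_arm", "arguments": {"targets": [{"jaw": 0.1,"linear": [0,-0.05,0],"roll": 0},{"jaw": 0.1,"linear": [0,-0.1,0],"roll": 0}]}}

```text
clock: 13.1
ee_pos: [562.4, 192.1, 37.7]
orientation: [3.141, 0.0, -0.036]
wrist_force: [-1.4, -3.5, -1.2]
opening: 0.209
gripper_force: 40.0
```

Emit:
{"name": "step_arm", "arguments": {"targets": [{"jaw": 0.1,"linear": [0,-0.05,0],"roll": 0},{"jaw": 0.1,"linear": [0,-0.05,0],"roll": 0}]}}

```text
clock: 13.27
ee_pos: [562.4, 192.1, 37.6]
orientation: [3.14, 0.0, -0.037]
wrist_force: [-1.2, -5.0, -1.2]
opening: 0.214
gripper_force: 40.0
```

Emit:
{"name": "step_arm", "arguments": {"targets": [{"jaw": 0.1,"linear": [0,-0.05,0],"roll": 0},{"jaw": 0.1,"linear": [0,-0.1,0],"roll": 0},{"jaw": 0.1,"linear": [0,-0.1,0],"roll": 0},{"jaw": 0.1,"linear": [0,-0.1,0],"roll": 0}]}}

```text
clock: 13.6
ee_pos: [562.3, 192.2, 37.7]
orientation: [3.139, 0.0, -0.037]
wrist_force: [-2.1, -8.0, -0.3]
opening: 0.212
gripper_force: 40.0
```

Emit:
{"name": "step_arm", "arguments": {"targets": [{"jaw": 0.1,"linear": [0,-0.05,0],"roll": 0},{"jaw": 0.1,"linear": [0,-0.1,0],"roll": 0},{"jaw": 0.1,"linear": [0,-0.1,0],"roll": 0},{"jaw": 0.1,"linear": [0,-0.1,0],"roll": 0},{"jaw": 0.1,"linear": [0,-0.1,0],"roll": 0},{"jaw": 0.1,"linear": [0,-0.1,0],"roll": 0},{"jaw": 0.1,"linear": [0,-0.1,0],"roll": 0},{"jaw": 0.1,"linear": [0,-0.1,0],"roll": 0}]}}

```text
clock: 14.27
ee_pos: [562.4, 192.3, 37.7]
orientation: [3.138, -0.0, -0.038]
wrist_force: [-1.7, -9.4, 0.0]
opening: 0.217
gripper_force: 40.0
```

Run:
```python
from w import *
go(561.9,189.3,37.5,-2)
im,d,s,P=look('w6',(150,310,150,300)); print(s['wrist_force'])
C=np.array([559.3,114.8]);th=np.radians(-2.0);ex=np.array([-np.sin(th),np.cos(th)]);ey=np.array([-np.cos(th),-np.sin(th)])
X=(P[:,:2]-C)@ex;Y=(P[:,:2]-C)@ey
h=cv2.cvtColor(im,cv2.COLOR_RGB2HSV)[150:310,150:300].reshape(-1,3)
k=(h[:,0]>18)&(h[:,0]<32)&(h[:,1]>120)
print('rod z',np.percentile(P[k,2],[2,50,98]),'X',np.percentile(X[k],[1,99]))
b=P[:,2]>18;print('bar face',np.percentile(X[b&(X>100)],[1,3,50]))
```

```text
lin cm [-0.   0.3  0. ] roll -0.16 at [562.4 192.3  37.7] yaw -2.16 t 14.27 q7 -1.21
0.0014050312615644855
[-1.7 -9.4  0. ]
rod z [12.  13.3 14.6] X [ 93.1 121.8]
bar face [100.9 123.1 129.3]
```

View pics/w6.png

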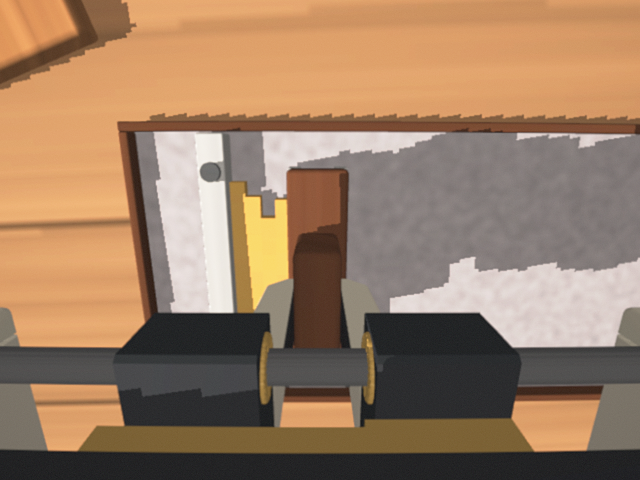

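The row lies flat and closed against the bar under about 9 N, held for over 0.6 s. Backing off and lifting.

Emit:
{"name": "step_arm", "arguments": {"targets": [{"jaw": 0.1,"linear": [0,0.2,0],"roll": 0},{"jaw": 0.1,"linear": [0,0.5,0],"roll": 0},{"jaw": 0.1,"linear": [0,1,0],"roll": 0},{"jaw": 0.1,"linear": [0,2,-0.2],"roll": 0},{"jaw": 0.1,"linear": [0,3,-1.5],"roll": 0},{"jaw": 0.1,"linear": [0,4,-4],"roll": 0},{"jaw": 0.1,"linear": [0,4,-7],"roll": 0},{"jaw": 0.1,"linear": [0,4,-10],"roll": 0}]}}

```text
clock: 14.98
ee_pos: [560.8, 152.8, 139.6]
orientation: [3.141, 0.001, -0.039]
wrist_force: [1.1, 2.0, -1.8]
opening: 0.211
gripper_force: 40.0
```

Emit:
{"name": "step_arm", "arguments": {"targets": [{"jaw": 0.1,"linear": [0,0,0],"roll": 0},{"jaw": 0.1,"linear": [0,0,0],"roll": 0},{"jaw": 0.1,"linear": [0,0,0],"roll": 0}]}}

```text
clock: 15.23
ee_pos: [560.8, 155.0, 137.9]
orientation: [-3.141, -0.0, -0.036]
wrist_force: [-0.5, -0.3, -2.3]
opening: 0.21
gripper_force: 40.0
```

Run:
```python
from w import *
go(544,-288,140,6.1)
im,d,s,P=look('w7',(130,310,0,300))
C=np.array([559.3,114.8]);th=np.radians(-2.0);ex=np.array([-np.sin(th),np.cos(th)]);ey=np.array([-np.cos(th),-np.sin(th)])
X=(P[:,:2]-C)@ex;Y=(P[:,:2]-C)@ey
h=cv2.cvtColor(im,cv2.COLOR_RGB2HSV)[130:310,0:300].reshape(-1,3)
k=(h[:,0]>18)&(h[:,0]<32)&(h[:,1]>120)&(h[:,2]>80)
for y in range(-50,60,10):
    q=k&(Y>y)&(Y<y+10)
    if q.sum()>5: print(y,q.sum(),np.percentile(X[q],[1,99]),np.percentile(P[q,2],[2,98]))
```

```text
lin cm [-0.1 44.3 -0.2] roll -8.15 at [560.8 155.  137.9] yaw -2.05 t 15.23 q7 -1.27
0.022515760574206647
-50 97 [ 91.7 121.2] [12.  14.6]
-40 273 [ 91.7 121.6] [12.  14.6]
-30 373 [ 91.5 120.7] [11.7 14.5]
-20 339 [ 91.9 121.1] [11.8 14.6]
-10 332 [ 91.7 118.9] [11.9 14.6]
0 308 [ 92.  120.1] [11.8 14.7]
10 332 [ 91.7 121.6] [12.  14.5]
20 299 [ 91.6 119.1] [12.  14.4]
30 315 [ 91.7 121.2] [11.8 14.6]
40 200 [ 92.1 114.2] [11.8 14.6]
50 52 [ 99.9 106.5] [11.7 14.2]
```

View pics/w7.png

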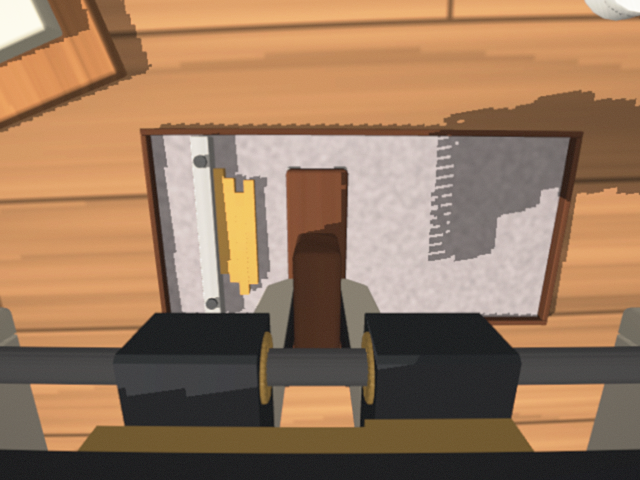

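The row at (237,230) stayed closed, straight and flat. I'll take the rake back to the mat.

Emit:
{"name": "step_arm", "arguments": {"targets": [{"jaw": 0.1,"linear": [0,2,0],"roll": -1},{"jaw": 0.1,"linear": [0,5.5,0],"roll": -2},{"jaw": 0.1,"linear": [0,9.5,0],"roll": -3},{"jaw": 0.1,"linear": [0,13.5,0],"roll": -4},{"jaw": 0.1,"linear": [0,17.5,0],"roll": -5},{"jaw": 0.1,"linear": [0,21.5,0],"roll": -6},{"jaw": 0.1,"linear": [0,25.5,0],"roll": -7},{"jaw": 0.1,"linear": [0,29.5,0],"roll": -8}]}}

```text
clock: 15.95
ee_pos: [549.5, -141.4, 136.5]
orientation: [-3.141, 0.002, 0.105]
wrist_force: [1.2, 0.3, -1.8]
opening: 0.213
gripper_force: 40.0
```

Run:
```python
from w import *
go(544,-288.4,140,6.1)
```

```text
lin cm [-2.1 14.6 -0.3] roll -0.09 at [ 549.5 -141.4  136.5] yaw 6.01 t 15.95 q7 -0.69
```

Emit:
{"name": "step_arm", "arguments": {"targets": [{"jaw": 0.1,"linear": [-0.5,3.5,0],"roll": 0},{"jaw": 0.1,"linear": [-1,7,0],"roll": 0},{"jaw": 0.1,"linear": [-1.5,10,0],"roll": 0},{"jaw": 0.1,"linear": [-2,12.5,0],"roll": 0},{"jaw": 0.1,"linear": [-2.1,14,0],"roll": 0},{"jaw": 0.1,"linear": [-2.1,14.3,0],"roll": 0},{"jaw": 0.1,"linear": [-2.1,14.3,0],"roll": 0},{"jaw": 0.1,"linear": [-2.1,14.3,0],"roll": 0}]}}

```text
clock: 16.62
ee_pos: [544.2, -282.8, 136.7]
orientation: [-3.14, 0.001, 0.104]
wrist_force: [0.0, 1.0, -1.4]
opening: 0.212
gripper_force: 40.0
```

Run:
```python
from w import *
go(544,-288.4,37.5,6.1)
```

```text
lin cm [-0.1  0.6  9.9] roll -0.12 at [ 544.2 -282.8  136.7] yaw 5.98 t 16.62 q7 -0.51
```

Emit:
{"name": "step_arm", "arguments": {"targets": [{"jaw": 0.1,"linear": [0,0.3,1.5],"roll": 0},{"jaw": 0.1,"linear": [0,0.5,4],"roll": 0},{"jaw": 0.1,"linear": [0,0.5,6.5],"roll": 0},{"jaw": 0.1,"linear": [0,0.5,8],"roll": 0},{"jaw": 0.1,"linear": [0,0.5,9],"roll": 0},{"jaw": 0.1,"linear": [0,0.5,9.4],"roll": 0},{"jaw": 0.1,"linear": [0,0.5,9.4],"roll": 0},{"jaw": 0.1,"linear": [0,0.5,9.4],"roll": 0}]}}

```text
clock: 17.28
ee_pos: [545.5, -288.7, 44.2]
orientation: [3.141, -0.0, 0.105]
wrist_force: [-0.4, 0.4, -2.7]
opening: 0.211
gripper_force: 40.0
```

Run:
```python
from w import *
go(544,-288.4,36.8,6.1)
```

```text
lin cm [-0.1 -0.1  0.7] roll -0.11 at [ 545.5 -288.7   44.2] yaw 5.99 t 17.28 q7 -0.4
```

Emit:
{"name": "step_arm", "arguments": {"targets": [{"jaw": 0.1,"linear": [-0.1,0,0.3],"roll": 0},{"jaw": 0.1,"linear": [-0.1,0,0.5],"roll": 0},{"jaw": 0.1,"linear": [-0.1,0,0.7],"roll": 0},{"jaw": 0.1,"linear": [-0.1,0,0.75],"roll": 0},{"jaw": 0.1,"linear": [-0.1,0,0.75],"roll": 0}]}}

```text
clock: 17.7
ee_pos: [544.3, -289.2, 36.6]
orientation: [-3.142, -0.001, 0.104]
wrist_force: [-0.6, 0.8, 3.0]
opening: 0.211
gripper_force: 40.0
```

Emit:
{"name": "step_arm", "arguments": {"targets": [{"jaw": 0.25,"linear": [0,0,0],"roll": 0},{"jaw": 0.3,"linear": [0,0,0],"roll": 0},{"jaw": 0.4,"linear": [0,0,0],"roll": 0},{"jaw": 0.5,"linear": [0,0,0],"roll": 0},{"jaw": 0.6,"linear": [0,0,0],"roll": 0},{"jaw": 0.6,"linear": [0,0,0],"roll": 0},{"jaw": 0.6,"linear": [0,0,0],"roll": 0},{"jaw": 0.6,"linear": [0,0,0],"roll": 0}]}}

```text
clock: 18.37
ee_pos: [544.1, -289.1, 36.1]
orientation: [3.142, -0.0, 0.104]
wrist_force: [0.1, -0.1, -0.6]
opening: 0.596
gripper_force: 0.0
```

Emit:
{"name": "step_arm", "arguments": {"targets": [{"jaw": 0.6,"linear": [0,0,-1],"roll": 0},{"jaw": 0.6,"linear": [0,0,-3],"roll": 0},{"jaw": 0.6,"linear": [0,0,-6],"roll": 0},{"jaw": 0.6,"linear": [0,0,-9],"roll": 0},{"jaw": 0.6,"linear": [0,0,-12],"roll": 0},{"jaw": 0.6,"linear": [0,0,-14],"roll": 0},{"jaw": 0.6,"linear": [0,0,-15],"roll": 0},{"jaw": 0.6,"linear": [0,0,-15],"roll": 0}]}}

```text
clock: 19.03
ee_pos: [545.0, -289.7, 188.6]
orientation: [3.14, -0.003, 0.104]
wrist_force: [0.1, 0.4, -1.3]
opening: 0.601
gripper_force: 0.0
```

Emit:
{"name": "step_arm", "arguments": {"targets": [{"jaw": 0.6,"linear": [0,0,0],"roll": 0},{"jaw": 0.6,"linear": [0,0,0],"roll": 0},{"jaw": 0.6,"linear": [0,0,0],"roll": 0},{"jaw": 0.6,"linear": [0,0,0],"roll": 0}]}}

```text
clock: 19.37
ee_pos: [543.6, -288.9, 184.9]
orientation: [-3.141, 0.002, 0.104]
wrist_force: [0.9, 0.0, -1.2]
opening: 0.599
gripper_force: 0.0
```

Run:
```python
from w import *
im,d,s,P=look('w8',(80,310,240,390))
for lo,hi in((58,80),(27,45),(4,11)):
    m=(P[:,2]>lo)&(P[:,2]<hi)
    print(lo,m.sum(),P[m].mean(0),cv2.minAreaRect(P[m][:,:2].astype(np.float32)))
```

```text
0.004729160253217266
58 1711 [ 546.5 -289.5   67.9] ((544.9242553710938, -289.78436279296875), (59.316776275634766, 19.82443618774414), 5.467509746551514)
27 2359 [ 554.3 -288.8   32.2] ((543.8014526367188, -289.82830810546875), (120.27792358398438, 30.001861572265625), 5.978817462921143)
4 5021 [ 555.4 -286.8    6.3] ((570.0697021484375, -291.0260925292969), (90.68482208251953, 210.2538604736328), 83.52220916748047)
```

View pics/w8.png

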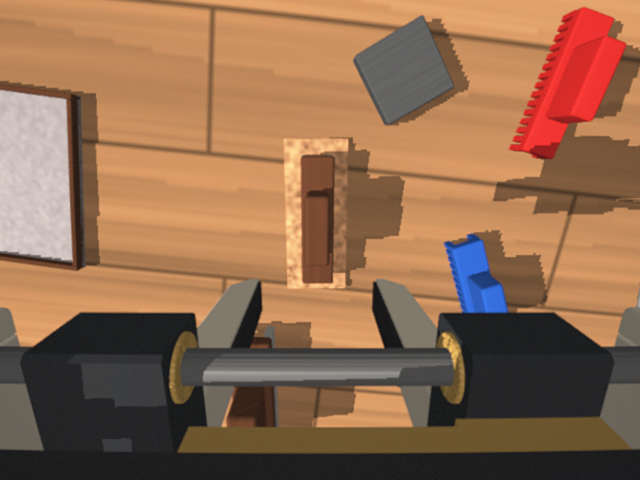

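The rake stands upright at the centre of the mat, at (318,218), and the gripper is clear of it.

```bash
python3 -c "
from h import *
print(bot.job_done())"
```

```text
the job is handed in; nothing more can be done
None
```

The four rods lie flat and closed against the stop bar after a push of about 9 N, the rake stands upright within about 2 mm of the centre of its mat, and I handed the job in at about 19.4 s; no verdict was returned.

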